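# Release the table brake and hold the index plunger out

## Robot

A 7-joint arm with a two-finger parallel gripper is mounted at the origin on the work surface. World frame = base frame: x ahead of the robot, y to its left, z up, the work surface at z = 0. Lengths are in m, angles in rad, forces in N, time in s.
With the tool pointing down it reaches from about 0.425 to 0.925 m from the base axis. Payload 6.8 kg.
Tool frame: the origin (TCP) lies at the very end of the fingers, on their centre line; the grasp point (between the pads) lies ctrl.pinch_z behind it (ctrl.pinch_z is the distance from the TCP to the grasp point, in m); z points along the fingers, y is the line along which they close (so a half turn about z gives the same grasp; the last joint's range is limited). The gripper opens to 85 mm and grips with 20 to 120 N. Pads are 22 mm wide; open, the fingers measure 114 mm over their backs; the gripper's body (76 mm by 85 mm) begins 54 mm behind the grasp point. The pads swing forward as they close: fully open they stand 13 mm farther back than shut.
Start: joints at [-1.453, 0.477, 0.022, 1.555, -0.011, 1.109, -0.083], TCP at [0.151, 0.658, 0.231] pointing down, gripper open.
Joint ranges: [-2.96, 2.96], [-0.34, 2.1], [-1.41, 1.46], [0.24, 2.44], [-1.37, 4.51], [0.17, 1.92], [-2.96, 2.96]. Speed limits (rad/s): [2.39, 2.39, 3.14, 3.14, 3.14, 3.14, 3.14].

## Interface

Orientations are given as a 3x3 rotation matrix whose columns are the frame's x, y, z axes.
In Python, from plant import ctrl gives the robot as it stands. The module is installed in compiled form; this text tells all that it offers.
- The arm moves only by the tool step_arm, never from a script. Its argument "series" is a list of rows, each a list of 3 entries, a list of its own where there are three numbers: the finger opening in mm, from 0 to 85.4, then the shift along the tool's x, y, z in mm, then the turn, a rotation vector about the tool's x, y, z in rad. A call has 1 to 20 rows; each row is the pose to reach, as a shift and turn from the pose commanded when the call began, along the tool's axes at that moment; what a row does not reach only later rows make up. A row lasts 1/10 s, in which the tool goes at most 50 mm and 8.59 degrees, less where a joint would pass 70% of its speed; a pose out of reach is approached as far as the arm can. A call with a gripper value outside its range is refused whole. The fingers move at their own pace and stop on an object; "newtons" is the grip in N (left out, the last holds). Time passes only in rows, so rows that repeat a pose let the fingers close. It gives the time, the measured TCP pose, the force, the opening and the grip force at its end, in the units of the state.
- ctrl.get_obs(): the state, without advancing time (a new reading comes with each control period).
- ctrl.capture(name): name is "scene" or "top"; returns a dict with "img" (384x512x3 uint8, blue, green, red), "fov_y" (degrees; the focal length in pixels is half the picture's height over the tangent of half this angle, whatever the lens; pixels are square), "cx", "cy" (the principal point, pixels), "eye" and "orientation" of the camera in the world. Camera axes: x right, y up, looking along -z (the intrinsics and any distortion apply to the point x, -y, -z); pixel columns grow to the right and rows downward; lengths in m; the calibration is good to about 2 mm. A picture is of the moment at which its call begins. There is no depth.
- ctrl.finish_job(): hands the job in; it is judged then, once.
Trained networks look in a picture, given as the dict that the camera call returned (one of the last four; its "shot" number tells which), for a name from the list of things; names that differ only in an ending like _2 or _b are one class to them, and where a whole thing is asked for, a point or a joint stands for the part that bears it (a point fixed in the world has none). Each returns a list of dicts, best first, with "score" (0 to 1); they miss things now and then, are a little off and sometimes report something else, mostly with a low value. They report only what shows in the picture. A call takes as long as a camera call.
- ctrl.silhouettes(query, picture): "pixels" (384x512 bool, what is visible of it) and "bbox" ([left, top, width, height] in pixels, round what is visible of it).
- ctrl.mark_of(query, picture): "at" ([column, row] in pixels: a listed point, or the origin of a listed thing).
The state is a dict: "time": time; "joint_pos": joint angles; "qvel": joint speeds; "joint_efforts": joint torques, N m; "ee_pos": TCP position; "tcp_rot": TCP orientation; "contact_force": force on the tool from outside, world axes, zero at the start; "ft_torque": the same for the moment, N m; "width": finger opening in m; "grip_force": force on a finger pad.
Only numpy, scipy, OpenCV 4.12 (cv2) and the standard library are available. Lean on these libraries where they do the work, as an engineer would, in place of code of your own. Each camera call takes 0.05 s, during which the arm holds its last target. There are 200 camera calls.

## Task

Free the index table so that a colleague can turn the throttle body bolted to it: first turn the black brake knob clockwise (seen from above), from the red dot past its click all the way to the green dot, and leave it there. Only then take the red plunger handle, pull the sprung index pin straight back to its stop so that the pin is clear of its seat hole, and finish while still holding it there in the gripper. Leave the socket, jar, wrench and can where they are.

Things in the scene. Friction and masses are not known exactly. Their poses are not given: they have to be found in the camera images.
- fixture: Fixed fixture; origin on the bench under the round table's centre, z up. Blue base plate 200 (x) x 320 mm (y -140 to +180), 16 mm high. Round steel table, radius 85, top at 60 mm, with throttle body (to 120 mm high, within 50 mm of the axis) and 3 bored lugs (to 94 mm). Grey plunger housing at y -98 to -128 mm, 36 mm wide, 93 mm high; the plunger pulls out along -y. Brake post on the +y side.
- plunger (a joint): Travel of the sprung index plunger, m: 0 = pin seated in its hole, grows as it is pulled back along the fixture's -y axis to a hard stop at 0.018 (fully back). The spring pulls it in with 8 N at 0, 14 N at the stop; let go, it snaps back in. The pin sits 12 mm deep, so it clears the hole's mouth at 0.012.
- plunger_grip (a point): Middle of the neck of the red plunger handle, on the plunger's axis, 77 mm above the bench; moves with the plunger. Axes as the fixture's (pull along -y). The neck is a round bar along y, 18 mm in diameter, 36 mm long (18 mm either side of this point), between the housing and an end flange 35 mm in diameter, 8 mm thick. Free on both sides; 52 mm clear below the neck.
- plunger_tip (a point): Tip of the brass index pin (9 mm in diameter), on the plunger's axis; moves with the plunger.
- seat_mouth (a point): Centre of the mouth of the seat hole, on the outer face of the lug, in line with the plunger; fixed. The fixture's +y axis points into the hole.
- brake_post: Fixed round brake post on the base plate, 50 mm tall, radius 37 mm at its top; origin under its centre on the plate's top, z up. Its turn on the plate varies. On its top rim a red dot towards its -x and a green dot 1.25 rad clockwise of it.
- brake_knob (a joint): Angle of the brake knob, rad: 0 = braked (white mark at the red dot), grows clockwise seen from above to a stop at 1.25 = released (mark at the green dot). It starts at 0. A sprung detent opposes the turn with up to about 0.2 N m until half way (0.62), then the knob clicks over and is driven on to 1.25; let go before half way it springs back to 0.
- knob_grip (a point): On the knob's vertical axis, 100 mm above the bench, at the height to grip; turns with the knob. The black knob is an upright bar along this point's x axis, 48 mm long, 14 mm thick (along y), from 26 mm below to 13 mm above this point, on a disc 50 mm in diameter. The white mark is on top of the bar, on its -x half.
- socket: Bystander: upright steel deep socket, 30 mm in diameter, 50 mm tall, loose on the bench; origin at the centre of its underside.
- jar: Bystander: small white plastic jar with blue cap, 52 mm in diameter, 70 mm tall, loose on the bench; origin at the centre of its underside.
- wrench: Bystander: flat steel wrench 170 mm long (along its x axis), 38 mm wide at the jaw, 8 mm thick, loose on the bench; origin at the middle of its underside.
- can: Bystander: red and aluminium spray can, 62 mm in diameter, 140 mm tall, loose on the bench; origin at the centre of its underside.

How it is judged:
On the way:
1. the brake knob has been turned past its click to the released position (value of joint brake_knob above 1.05 rad), for 0.2 s.
At the end, for the whole second after the job is handed in: The brake knob rests beyond 1.05 rad (released), the plunger is drawn back more than 15 mm of its 18 mm so that the pin's tip stands more than 2 mm clear of the seat hole's mouth, and the gripper's fingers are holding it there (more than 3 N between fingers and plunger) (value of joint brake_knob above 1.05 rad and value of joint plunger above 0.015 m and contact force between the fingers and plunger above 3 N and y of plunger_tip in the frame of seat_mouth below -0.002 m); the arm keeps its last pose, push and grip.
It fails at once if the plunger was pulled before the brake was released (value of joint plunger above 0.005 m and value of joint brake_knob below 0.9 rad).
It fails at once if a bystander (socket, jar, wrench or can) was moved more than 20 mm (distance of any of socket, jar, wrench, can from where it was at the start of the episode above 0.02 m).
It also fails if it takes over 38 s, if anything falls off the work surface, if the arm or the gripper's body presses on something with over 40 N, if the wrist force passes 120 N, or if a joint passes its speed limit or range.

## Working session

There is one attempt and no reset: what is moved stays moved. The work goes in short steps, Python scripts to look and compute and a tool call to move; the robot and the scene stay as the last step left them, time stands still between calls to the robot, and variables do not carry over. Pictures are saved under pics/ and viewed, at most 10 in all, crops included, and the job is handed in when it is done.

Besides the shell and the picture viewer there is one more tool, called after "Emit:" as name(argument=value, ...), one argument or row to a line, values as JSON. step_arm: Moves the arm, as the interface text tells. Its arguments: {"type":"object","properties":{"series":{"type":"array"},"newtons":{"type":"number"}},"required":["series"]}

```bash
mkdir -p pics; cat > h.py <<'E'
import numpy as np, cv2
from plant import ctrl
np.set_printoptions(precision=4,suppress=True)
def ray(p,uv):
    f=p["img"].shape[0]/2/np.tan(np.radians(p["fov_y"])/2)
    d=np.array([(uv[0]-p["cx"])/f,-(uv[1]-p["cy"])/f,-1.])
    R=np.array(p["orientation"]); d=R@d
    return np.array(p["eye"]),d/np.linalg.norm(d)
def tri(rays):
    A=0;b=0
    for o,d in rays:
        M=np.eye(3)-np.outer(d,d);A=A+M;b=b+M@o
    x=np.linalg.solve(A,b)
    return x,[np.linalg.norm((np.eye(3)-np.outer(d,d))@(x-o)) for o,d in rays]
def atz(r,z): o,d=r; return o+d*(z-o[2])/d[2]
E
python3 - <<'E'
from h import *
P={n:ctrl.capture(n) for n in("scene","top")}
print({k:v for k,v in P["scene"].items() if k!="img"}); print({k:v for k,v in P["top"].items() if k!="img"})
for n in P: cv2.imwrite(f"pics/{n}0.png",P[n]["img"])
for q in("fixture","plunger_grip","plunger_tip","seat_mouth","brake_post","knob_grip","socket","jar","wrench","can"):
    R=[];s=""
    for n in P:
        m=ctrl.mark_of(q,P[n])
        if m: R.append(ray(P[n],m[0]["at"])); s+=f" {n}:{np.round(m[0]['at'],1)} {m[0]['score']:.2f}"
    print(q,s,*(tri(R) if len(R)>1 else [atz(r,0) for r in R]))
o=ctrl.get_obs();print(o["ee_pos"],o["tcp_rot"],o["time"],ctrl.pinch_z)
E
```

```text
{'fov_y': 46.25014302361776, 'cx': 258.1422975558952, 'cy': 191.20904025110966, 'eye': array([1.0023, 0.2384, 0.7688]), 'orientation': array([[-0.4698, -0.7055,  0.5306],
       [ 0.8827, -0.3673,  0.2933],
       [-0.012 ,  0.6061,  0.7953]]), 'shot': 1}
{'fov_y': 48.30475233200275, 'cx': 254.81622767535825, 'cy': 191.21174314861906, 'eye': array([0.4946, 0.0117, 0.8898]), 'orientation': array([[-0.0128,  0.9969, -0.0779],
       [-0.9999, -0.0121,  0.0095],
       [ 0.0086,  0.078 ,  0.9969]]), 'shot': 2}
fixture  scene:[236.2 202.3] 0.86 top:[292.5 201.4] 0.81 [ 0.5407 -0.0725  0.005 ] [np.float64(0.0022141440814401007), np.float64(0.0022141440814401254)]
plunger_grip  scene:[186.7 142.4] 0.54 top:[369.6 225. ] 0.77 [ 0.4914 -0.2151  0.0709] [np.float64(0.0005641536661527504), np.float64(0.0005641536661527752)]
plunger_tip  top:[328.5 210.5] 0.55 [ 0.522  -0.1495  0.    ]
seat_mouth  scene:[208.5 155.2] 0.77 top:[336.8 213.2] 0.92 [ 0.5133 -0.1476  0.0869] [np.float64(0.0017348199586122827), np.float64(0.001734819958612361)]
brake_post  scene:[286.9 225.7] 0.82 top:[228.9 194.6] 0
[... 268 characters left out ...]
146. ] 0.68 top:[313.8 280.2] 0.76 [ 0.3794 -0.1143  0.0031] [np.float64(0.000917100754073512), np.float64(0.0009171007540735384)]
jar  scene:[298.6 179.1] 0.93 top:[250.1 264.3] 0.86 [ 0.4125  0.0151 -0.0088] [np.float64(0.0002723331200195933), np.float64(0.00027233312001953596)]
wrench  scene:[189.5 266.8] 0.65 top:[290.1 116. ] 0.88 [ 0.7175 -0.0704  0.0176] [np.float64(0.0015287254820032267), np.float64(0.0015287254820032265)]
can  scene:[140.8 203.9] 0.68 top:[376.  160.5] 0.89 [ 0.6278 -0.2563 -0.0121] [np.float64(0.0005332902079794541), np.float64(0.0005332902079794265)]
[0.1511 0.6579 0.2313] [[-0.9746  0.2239 -0.    ]
 [ 0.2239  0.9746  0.    ]
 [ 0.      0.     -1.    ]] 1.1 0.0187
```

View images.

View pics/scene0.png

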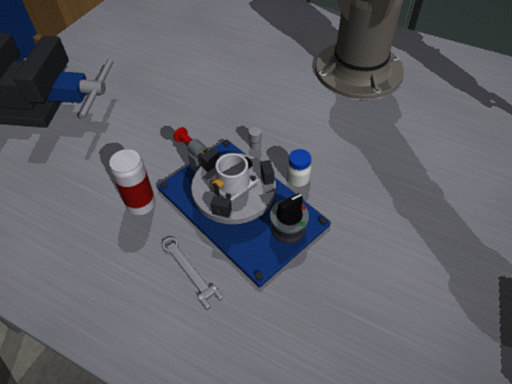

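View pics/top0.png

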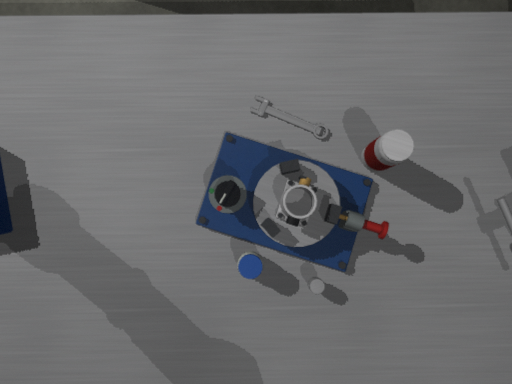

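```bash
python3 - <<'E'
from h import *
p=ctrl.capture("top");s=ctrl.capture("scene");im=p["img"]
hsv=cv2.cvtColor(im,cv2.COLOR_BGR2HSV)
b=cv2.inRange(hsv,(105,120,40),(125,255,255)); b[:120]=0;b[275:]=0;b[:,:190]=0;b[:,385:]=0;b[245:,235:270]=0
c=np.argwhere(b)[:,::-1]
w=np.array([atz(ray(p,u),.016)[:2] for u in cv2.convexHull(c.astype(np.int32))[:,0]])
r=cv2.minAreaRect((w*1000).astype(np.float32));print("plate",r,cv2.boxPoints(r))
sm=ctrl.silhouettes("plunger_grip",p);print([ (x["score"],x["bbox"]) for x in sm])
# red handle axis
rd=(cv2.inRange(hsv,(0,150,60),(8,255,255))|cv2.inRange(hsv,(172,150,60),(180,255,255)));rd[:,:350]=0;rd[:200]=0;rd[250:]=0
q=np.argwhere(rd)[:,::-1];ww=np.array([atz(ray(p,u),.077)[:2] for u in q])
print("red n",len(q),q.min(0),q.max(0)); 
l=cv2.fitLine(ww.astype(np.float32),cv2.DIST_L2,0,0.01,0.01).ravel();print("axis",l,np.degrees(np.arctan2(l[1],l[0])))
t=(ww-l[2:])@l[:2];print("ends",l[2:]+t.min()*l[:2],l[2:]+t.max()*l[:2])
A=cv2.resize(im[160:230,190:260],(400,400),interpolation=cv2.INTER_CUBIC)
B=cv2.resize(im[190:260,325:395],(400,400),interpolation=cv2.INTER_CUBIC)
C=cv2.resize(s["img"][175:245,255:325],(400,400),interpolation=cv2.INTER_CUBIC)
cv2.imwrite("pics/cropAC.png",np.hstack([A,C]))
cv2.imwrite("pics/cropB.png",B)
E
```

```text
plate ((542.2390747070312, -57.37376403808594), (316.80865478515625, 197.77902221679688), 71.53160095214844) [[ 398.2629 -176.2937]
 [ 585.8561 -238.9464]
 [ 686.2152   61.5461]
 [ 498.6221  124.1989]]
[(0.7, [335.8, 214.9, 51.4, 26.0])]
red n 250 [363 221] [387 238]
axis [ 0.3206  0.9472  0.4859 -0.2266] 71.29984
ends [ 0.4797 -0.2451] [ 0.4941 -0.2025]
```

View pics/cropAC.png

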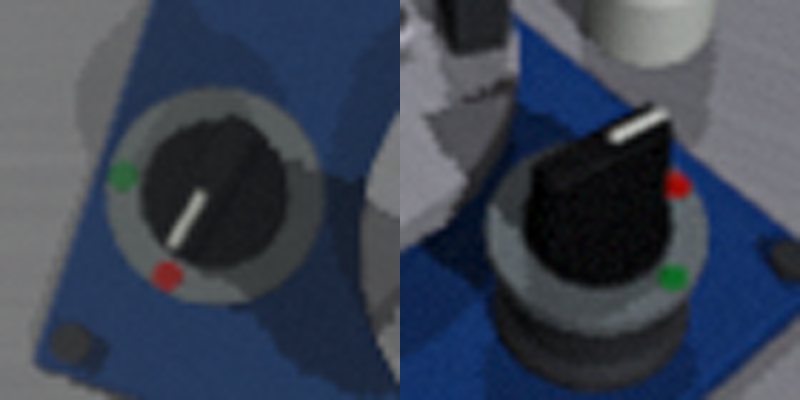

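```bash
python3 - <<'E'
from h import *
from scipy.spatial.transform import Rotation as Ro
p=ctrl.capture("top");s=ctrl.capture("scene")
A=lambda x,y:(190+x*70/400-.4,160+y*70/400-.4); C=lambda x,y:(255+(x-400)*70/400-.4,175+y*70/400-.4)
rt,rs=lambda x,y:ray(p,A(x,y)),lambda x,y:ray(s,C(x,y))
pc=tri([rt(215,195),rs(597,230)]);print("postc",pc,atz(rt(215,195),.066))
red=tri([rt(168,276),rs(677,185)]);gr=tri([rt(124,176),rs(673,278)]);print("red",red,"green",gr)
r=atz(rt(168,276),.066);g=atz(rt(124,176),.066)
mo=tri([rt(173,247),rs(665,115)]);mi=tri([rt(203,190),rs(612,138)]);print("mark",mo,mi)
a=atz(rt(173,247),.113);b=atz(rt(203,190),.113);print(a,b)
ang=lambda v:np.degrees(np.arctan2(v[1],v[0]))
c=pc[0];print("angles red",ang(r-c),"green",ang(g-c),"mark",ang(a-b))
E
```

```text
postc (array([0.5549, 0.0571, 0.0643]), [np.float64(0.00013820530624815902), np.float64(0.00013820530624805623)]) [0.5547 0.0571 0.066 ]
red (array([0.5275, 0.0732, 0.0663]), [np.float64(0.00010777531304469346), np.float64(0.00010777531304470452)]) green (array([0.5616, 0.0876, 0.0659]), [np.float64(0.00013822294603991656), np.float64(0.00013822294603994993)])
mark (array([0.5348, 0.0686, 0.1111]), [np.float64(0.0004985645591475895), np.float64(0.0004985645591475498)]) (array([0.5528, 0.0585, 0.114 ]), [np.float64(0.00026130121246565376), np.float64(0.0002613012124656513)])
[0.5349 0.068  0.113 ] [0.5529 0.0583 0.113 ]
angles red 149.56606965348496 green 77.82302190914832 mark 151.83938789435027
```

Emit:
step_arm(
  series=[
    [40, [-528, -495, 31], [0, 0, 0.289]],
    [40, [-528, -495, 31], [0, 0, 0.289]],
    [40, [-528, -495, 31], [0, 0, 0.289]],
    [40, [-528, -495, 31], [0, 0, 0.289]],
    [40, [-528, -495, 31], [0, 0, 0.289]],
    [40, [-528, -495, 31], [0, 0, 0.289]],
    [40, [-528, -495, 31], [0, 0, 0.289]],
    [40, [-528, -495, 31], [0, 0, 0.289]],
    [40, [-528, -495, 31], [0, 0, 0.289]],
    [40, [-528, -495, 31], [0, 0, 0.289]],
    [40, [-528, -495, 31], [0, 0, 0.289]],
    [40, [-528, -495, 31], [0, 0, 0.289]],
    [40, [-528, -495, 31], [0, 0, 0.289]],
    [40, [-528, -495, 31], [0, 0, 0.289]],
    [40, [-528, -495, 31], [0, 0, 0.289]],
    [40, [-528, -495, 31], [0, 0, 0.289]],
    [40, [-528, -495, 31], [0, 0, 0.289]],
    [40, [-528, -495, 31], [0, 0, 0.289]],
  ],
  newtons=40,
)

```text
time: 3.15
ee_pos: [0.5543, 0.0589, 0.2002]
tcp_rot: [[-0.871, 0.491, -0.001], [0.491, 0.871, 0.001], [0.001, 0.0, -1.0]]
contact_force: [-0.2, -0.1, 0.0]
width: 0.0396
grip_force: 0.0
```

Emit:
step_arm(
  series=[
    [40, [0, 0, 30], [0, 0, 0]],
    [40, [0, 0, 60], [0, 0, 0]],
    [40, [0, 0, 85], [0, 0, 0]],
    [40, [0, 0, 100], [0, 0, 0]],
    [40, [0, 0, 110], [0, 0, 0]],
    [40, [0, 0, 118], [0, 0, 0]],
    [40, [0, 0, 118], [0, 0, 0]],
  ],
)

```text
time: 3.85
ee_pos: [0.5544, 0.0579, 0.0818]
tcp_rot: [[-0.871, 0.491, -0.001], [0.491, 0.871, 0.0], [0.001, -0.0, -1.0]]
contact_force: [0.2, -0.4, -0.7]
width: 0.0398
grip_force: 0.0
```

```bash
python3 - <<'E'
from h import *
s=ctrl.capture("scene");o=ctrl.get_obs();print(o["ee_pos"],o["contact_force"])
cv2.imwrite("pics/near.png",cv2.resize(s["img"][115:265,200:350],(600,600),interpolation=cv2.INTER_CUBIC))
E
```

```text
[0.5548 0.0577 0.0825] [-0.0628  0.0961 -0.2319]
```

View pics/near.png

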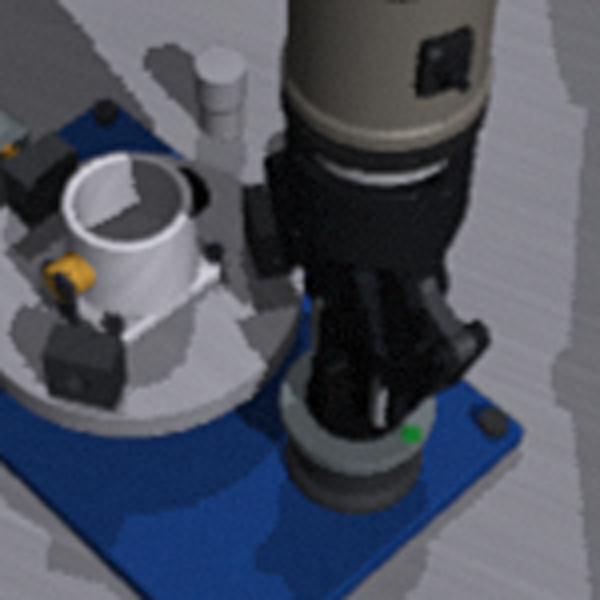

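The fingers straddle the knob (crop about (365,400)), with the green dot visible at (412,434). Closing now.

Emit:
step_arm(
  series=[
    [5, [0, 0, 0], [0, 0, 0]],
    [5, [0, 0, 0], [0, 0, 0]],
    [5, [0, 0, 0], [0, 0, 0]],
    [5, [0, 0, 0], [0, 0, 0]],
    [5, [0, 0, 0], [0, 0, 0]],
  ],
  newtons=50,
)

```text
time: 4.4
ee_pos: [0.5551, 0.0567, 0.0833]
tcp_rot: [[-0.869, 0.494, 0.001], [0.494, 0.869, 0.0], [-0.0, 0.001, -1.0]]
contact_force: [-2.4, -1.0, 5.5]
width: 0.0134
grip_force: 48.9
```

Emit:
step_arm(
  series=[
    [5, [0, 0, 0], [0, 0, 0.12]],
    [5, [0, 0, 0], [0, 0, 0.24]],
    [5, [0, 0, 0], [0, 0, 0.36]],
    [5, [0, 0, 0], [0, 0, 0.48]],
    [5, [0, 0, 0], [0, 0, 0.6]],
    [5, [0, 0, 0], [0, 0, 0.72]],
    [5, [0, 0, 0], [0, 0, 0.84]],
    [5, [0, 0, 0], [0, 0, 0.96]],
    [5, [0, 0, 0], [0, 0, 1.08]],
    [5, [0, 0, 0], [0, 0, 1.18]],
    [5, [0, 0, 0], [0, 0, 1.25]],
    [5, [0, 0, 0], [0, 0, 1.25]],
    [5, [0, 0, 0], [0, 0, 1.25]],
  ],
)

```text
time: 5.7
ee_pos: [0.555, 0.0565, 0.0833]
tcp_rot: [[0.194, 0.981, 0.0], [0.981, -0.194, -0.0], [0.0, 0.0, -1.0]]
contact_force: [-3.4, -1.6, 7.3]
width: 0.0131
grip_force: 50.2
```

Emit:
step_arm(
  series=[
    [45, [0, 0, 0], [0, 0, 0]],
    [45, [0, 0, 0], [0, 0, 0]],
    [45, [0, 0, 0], [0, 0, 0]],
    [45, [0, 0, 0], [0, 0, 0]],
    [45, [0, 0, -30], [0, 0, 0]],
    [45, [0, 0, -70], [0, 0, 0]],
    [45, [0, 0, -118], [0, 0, 0]],
    [45, [0, 0, -118], [0, 0, 0]],
  ],
)

```text
time: 6.5
ee_pos: [0.5587, 0.0569, 0.206]
tcp_rot: [[0.193, 0.981, 0.01], [0.981, -0.193, 0.003], [0.004, 0.009, -1.0]]
contact_force: [0.3, 0.1, 0.3]
width: 0.045
grip_force: 0.0
```

```bash
python3 - <<'E'
from h import *
s=ctrl.capture("scene");p=ctrl.capture("top");o=ctrl.get_obs();print(o["ee_pos"],o["tcp_rot"],o["joint_pos"],o["width"])
k=lambda i,y,x:cv2.resize(i[y:y+90,x:x+90],(400,400),interpolation=cv2.INTER_CUBIC)
cv2.imwrite("pics/knob2.png",np.hstack([k(s["img"],160,245),k(p["img"],190,320)]))
T=np.array([.4888,-.2166,.17]);print("ideal shift mm",np.array(o["tcp_rot"]).T@(T-np.array([.5548,.0571,.2]))*1000)
for q in ["plunger_grip"]:
  m=[ctrl.mark_of(q,x) for x in(s,p)]; print(m)
  if all(m): print(tri([ray(x,n[0]["at"]) for x,n in zip((s,p),m)]))
E
```

```text
[0.5554 0.0576 0.2012] [[ 0.1924  0.9813  0.0021]
 [ 0.9813 -0.1924  0.0013]
 [ 0.0017  0.0018 -1.    ]] [-0.8386  0.4046  0.8075  1.9101 -0.3531  0.9714 -0.0624] 0.04492735488302738
ideal shift mm [-281.3342  -12.1722   29.5054]
[[{'at': [184.8, 140.7], 'score': 0.55}], [{'at': [368.6, 224.9], 'score': 0.6}]]
(array([ 0.493 , -0.2142,  0.0773]), [np.float64(0.0035615811301513227), np.float64(0.003561581130151368)])
```

View pics/knob2.png

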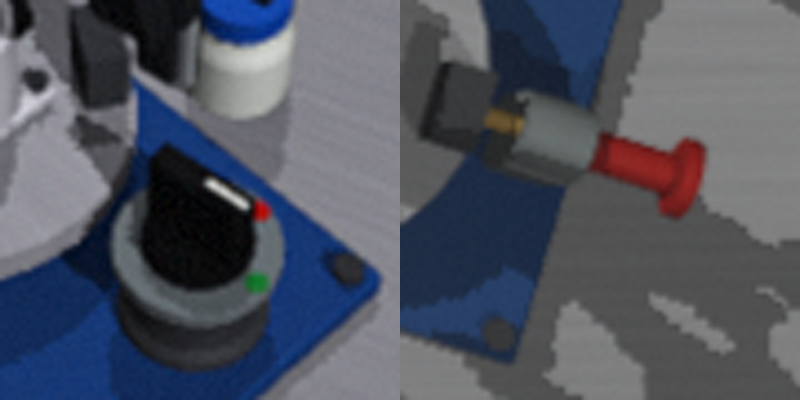

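```bash
python3 - <<'E'
from h import *
s=ctrl.capture("scene");p=ctrl.capture("top")
a=atz(ray(s,(300.4,206.4)),.113);b=atz(ray(s,(291.2,200.6)),.113);print(a,b,np.degrees(np.arctan2(*(a-b)[1::-1])),np.degrees(np.arctan2(*(a-[.5548,.0571,0])[1::-1])))
O=np.array([.5359,-.0763]);X=np.array([.948,-.318]);Y=np.array([.318,.948])
for n,z in(((597,155),.077),((638,168),.08),((665,178),.082),((690,178),.077)):
    w=atz(ray(p,(320+(n[0]-400)*.225-.4,190+n[1]*.225-.4)),z);print(n,w,"fix",X@(w[:2]-O),Y@(w[:2]-O))
o=ctrl.get_obs();print(o["ee_pos"],o["tcp_rot"],o["time"])
E
```

```text
[0.5601 0.0795 0.113 ] [0.5561 0.0594 0.113 ] 78.7439670449696 76.65759769356517
(597, 155) [ 0.4923 -0.2022  0.077 ] fix -0.0013036037261733601 -0.1331881871443596
(638, 168) [ 0.4866 -0.2187  0.08  ] fix -0.0014822736251067037 -0.1506439462338378
(665, 178) [ 0.4822 -0.2294  0.082 ] fix -0.0021848232788250475 -0.16222432145340557
(690, 178) [ 0.482  -0.2416  0.077 ] fix 0.0014861185795578941 -0.17384099318623034
[0.5539 0.0573 0.1989] [[ 0.1927  0.9813 -0.0025]
 [ 0.9813 -0.1927 -0.0007]
 [-0.0012 -0.0023 -1.    ]] 6.8
```

Emit:
step_arm(
  series=[
    [45, [-282, -12, 0], [0, 0, 0.129]],
    [45, [-282, -12, 0], [0, 0, 0.129]],
    [45, [-282, -12, 0], [0, 0, 0.129]],
    [45, [-282, -12, 0], [0, 0, 0.129]],
    [45, [-282, -12, 0], [0, 0, 0.129]],
    [45, [-282, -12, 0], [0, 0, 0.129]],
    [45, [-282, -12, 0], [0, 0, 0.129]],
    [45, [-282, -12, 0], [0, 0, 0.129]],
    [45, [-282, -12, 0], [0, 0, 0.129]],
    [45, [-282, -12, 60], [0, 0, 0.129]],
    [45, [-282, -12, 60], [0, 0, 0.129]],
    [45, [-282, -12, 60], [0, 0, 0.129]],
  ],
)

```text
time: 8.0
ee_pos: [0.4876, -0.2155, 0.1387]
tcp_rot: [[0.316, 0.949, -0.005], [0.949, -0.316, 0.001], [-0.0, -0.005, -1.0]]
contact_force: [-0.4, -1.0, 0.6]
width: 0.0449
grip_force: 0.0
```

```bash
python3 - <<'E'
from h import *
s=ctrl.capture("scene");p=ctrl.capture("top");o=ctrl.get_obs();print(o["ee_pos"],o["tcp_rot"],o["joint_pos"],o["time"])
k=lambda i,y,x:cv2.resize(i[y:y+90,x:x+90],(400,400),interpolation=cv2.INTER_CUBIC)
cv2.imwrite("pics/pl1.png",np.hstack([k(s["img"],90,145),k(p["img"],180,320)]))
E
```

```text
[ 0.4893 -0.217   0.1411] [[ 0.3168  0.9485  0.0003]
 [ 0.9485 -0.3168 -0.0003]
 [-0.0002  0.0003 -1.    ]] [-0.3242  0.4656  0.8098  2.0141 -0.4491  0.8456  0.4163] 8.1
```

View pics/pl1.png

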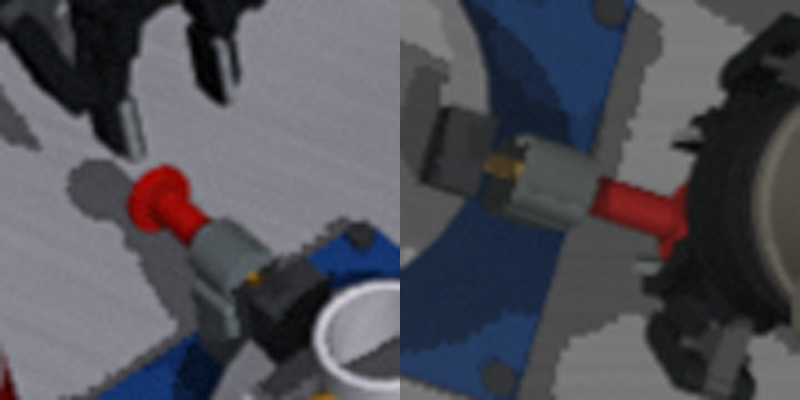

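The fingers stand above and on either side of the neck (left crop: fingers at (120,130) and (215,75), neck at (180,215)). Descending.

Emit:
step_arm(
  series=[
    [45, [0, 0, 25], [0, 0, 0]],
    [45, [0, 0, 50], [0, 0, 0]],
    [45, [0, 0, 70], [0, 0, 0]],
    [45, [0, 0, 82], [0, 0, 0]],
    [45, [0, 0, 82], [0, 0, 0]],
    [45, [0, 0, 82], [0, 0, 0]],
  ],
)

```text
time: 8.7
ee_pos: [0.4896, -0.2176, 0.0594]
tcp_rot: [[0.317, 0.948, 0.002], [0.948, -0.317, -0.0], [0.0, 0.002, -1.0]]
contact_force: [0.3, 0.1, -0.1]
width: 0.0446
grip_force: 0.0
```

```bash
python3 - <<'E'
from h import *
s=ctrl.capture("scene");p=ctrl.capture("top");o=ctrl.get_obs();print(o["ee_pos"],o["contact_force"],o["time"])
k=lambda i,y,x:cv2.resize(i[y:y+90,x:x+90],(400,400),interpolation=cv2.INTER_CUBIC)
cv2.imwrite("pics/pl2.png",np.hstack([k(s["img"],90,145),k(p["img"],180,320)]))
E
```

```text
[ 0.4897 -0.2176  0.0596] [-0.4216 -0.3823 -0.0066] 8.8
```

View pics/pl2.png

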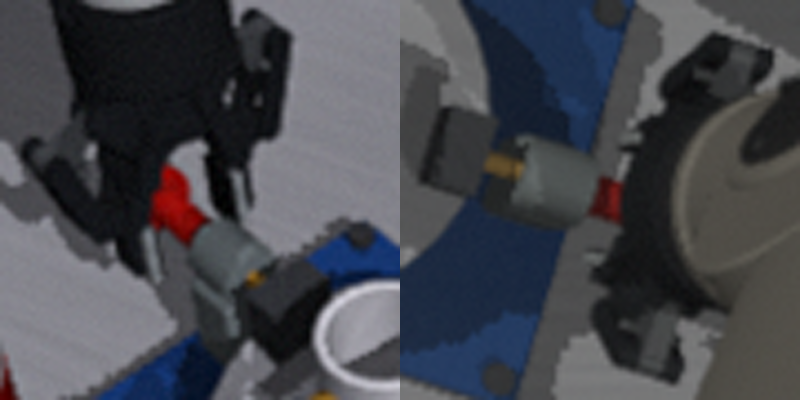

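The fingers straddle the red neck (left crop (180,200)), clear of the housing. Closing at 80 N.

Emit:
step_arm(
  series=[
    [8, [0, 0, 0], [0, 0, 0]],
    [8, [0, 0, 0], [0, 0, 0]],
    [8, [0, 0, 0], [0, 0, 0]],
    [8, [0, 0, 0], [0, 0, 0]],
    [8, [0, 0, 0], [0, 0, 0]],
    [8, [0, 0, 0], [0, 0, 0]],
  ],
  newtons=80,
)

```text
time: 9.4
ee_pos: [0.4891, -0.2172, 0.0591]
tcp_rot: [[0.318, 0.948, 0.001], [0.948, -0.318, 0.0], [0.001, 0.001, -1.0]]
contact_force: [-0.4, 1.8, 7.0]
width: 0.0157
grip_force: 77.9
```

Emit:
step_arm(
  series=[
    [8, [-3, 0, 0], [0, 0, 0]],
    [8, [-6, 0, 0], [0, 0, 0]],
    [8, [-9, 0, 0], [0, 0, 0]],
    [8, [-12, 0, 0], [0, 0, 0]],
    [8, [-15, 0, 0], [0, 0, 0]],
    [8, [-17, 0, 0], [0, 0, 0]],
    [8, [-18, 0, 0], [0, 0, 0]],
    [8, [-18, 0, 0], [0, 0, 0]],
  ],
)

```text
time: 10.2
ee_pos: [0.4848, -0.2301, 0.059]
tcp_rot: [[0.315, 0.949, 0.001], [0.949, -0.315, 0.007], [0.007, -0.001, -1.0]]
contact_force: [1.1, 12.5, 12.1]
width: 0.0158
grip_force: 78.2
```

```bash
python3 - <<'E'
from h import *
s=ctrl.capture("scene");p=ctrl.capture("top");o=ctrl.get_obs();print(o["ee_pos"],o["contact_force"],o["grip_force"],o["time"],np.array(o["tcp_rot"]).T@(o["ee_pos"]-np.array([.4891,-.2172,.0591])),np.array(o["tcp_rot"]).T@o["contact_force"])
k=lambda i,y,x:cv2.resize(i[y:y+90,x:x+90],(400,400),interpolation=cv2.INTER_CUBIC)
cv2.imwrite("pics/pl3.png",np.hstack([k(s["img"],90,145),k(p["img"],180,320)]))
E
```

```text
[ 0.4848 -0.23    0.059 ] [ 0.7384 12.6753 12.1503] 78.16718101501465 10.3 [-0.0135 -0.     -0.    ] [ 12.3444  -3.2963 -12.066 ]
```

View pics/pl3.png

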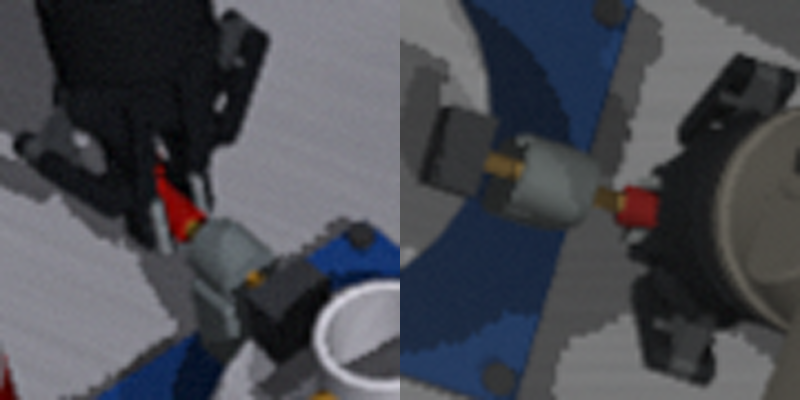

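The handle has come out about 13.5 mm (brass rod now showing at right crop (606,198)), and the grip isn't slipping. Pulling on to the stop.

Emit:
step_arm(
  series=[
    [8, [-2, 0, 0], [0, 0, 0]],
    [8, [-4, 0, 0], [0, 0, 0]],
    [8, [-6, 0, 0], [0, 0, 0]],
    [8, [-8, 0, 0], [0, 0, 0]],
    [8, [-10, 0, 0], [0, 0, 0]],
    [8, [-10, 0, 0], [0, 0, 0]],
    [8, [-10, 0, 0], [0, 0, 0]],
    [8, [-10, 0, 0], [0, 0, 0]],
    [8, [-10, 0, 0], [0, 0, 0]],
  ],
  newtons=100,
)

```text
time: 11.2
ee_pos: [0.4834, -0.2343, 0.059]
tcp_rot: [[0.311, 0.95, 0.002], [0.95, -0.311, 0.014], [0.014, -0.003, -1.0]]
contact_force: [3.2, 25.8, 19.3]
width: 0.0151
grip_force: 98.4
```

```bash
python3 - <<'E'
from h import *
s=ctrl.capture("scene");p=ctrl.capture("top");o=ctrl.get_obs();print(o["ee_pos"],o["grip_force"],o["time"],np.array(o["tcp_rot"]).T@(o["ee_pos"]-np.array([.4891,-.2172,.0591])),np.array(o["tcp_rot"]).T@o["contact_force"])
k=lambda i,y,x:cv2.resize(i[y:y+90,x:x+90],(400,400),interpolation=cv2.INTER_CUBIC)
cv2.imwrite("pics/pl4.png",np.hstack([k(s["img"],160,245),k(p["img"],180,320)]))
E
```

```text
[ 0.4834 -0.2343  0.059 ] 98.36130380630493 11.3 [-0.0181 -0.0001 -0.0001] [ 25.9253  -4.1041 -17.9962]
```

View pics/pl4.png

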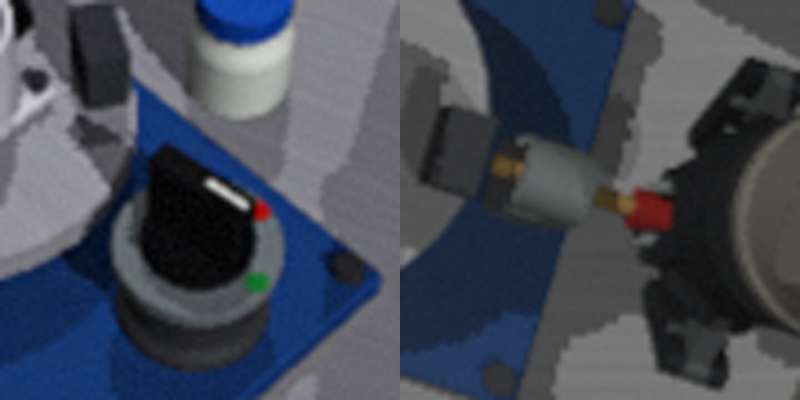

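The plunger is at its stop (18.1 mm travelled, 26 N pull), and the pin now shows clear of the lug at right crop (505,165). The knob is still at green. Handing in.

```bash
python3 -c "
from plant import ctrl
print(ctrl.finish_job())"
```

```text
the job is handed in; nothing more can be done
None
```

I turned the brake knob to the green dot and left it there, then pulled the plunger 18 mm back to its stop with the pin clear of its hole. I handed the job in at about 11 s with the gripper still holding it; no verdict was shown.

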